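# Gauge two bearing sleeves on a stepped pin and sort them

## Robot

A 6-joint arm with a two-finger parallel gripper is mounted at the origin on a cart in front of the work surface, level with it; the furniture and walls round the work are solid. World frame = base frame: x ahead of the robot, y to its left, z up, the work surface at z = 0. Lengths are in m, angles in rad, forces in N, time in s.
With the tool pointing down it reaches from about 0.375 to 0.925 m from the base axis. Payload 5.7 kg.
Tool frame: the origin (TCP) lies midway between the tips of the shut fingers; the grasp point (between the pads) lies 19 mm behind it; z points along the fingers, x is the direction in which the jaws open and shut, and the axes are right-handed (so a half turn about z gives the same grasp; the last joint's range is limited). The gripper opens to 88 mm and grips with 3 to 60 N. Pads are 20 mm wide; open, the fingers measure 115 mm over their backs; the gripper's body (75 mm by 178 mm) begins 61 mm behind the grasp point.
Start: joints at [1.033, 0.359, 1.51, -0, 1.272, -0.115], TCP at [0.246, 0.547, 0.223] pointing down, gripper open.
Joint ranges: [-2.97, 2.97], [-1.01, 2.36], [0.21, 2.38], [-0.96, 4.11], [0.2, 2.71], [-2.98, 2.98]. Speed limits (rad/s): [2.39, 2.39, 3.14, 3.14, 3.14, 3.14].

## Interface

Orientations are given as a unit quaternion [x, y, z, w].
In Python, from bench import move_ptp, servo_line, goto_joints, move_gripper, sleep, inverse_kinematics, capture, PlanningError, close_job, spot_in, silhouettes, current_clock, current_joint_pos, current_qvel, current_joint_torque, current_position, current_orientation, current_force, current_torque, current_finger_gap gives the robot as it stands. Calls block until the motion is done:
- move_ptp(position, orientation): joint-space move of the TCP to a pose.
- servo_line(position, orientation=None, rate=0.15, contact_N=None): straight line of the TCP; orientation=None keeps the orientation; rate is the mean speed in m/s. With contact_N (N) it stops when the force on the tool has changed by that much, and returns True; else False.
- goto_joints(angles): joint-space move.
- move_gripper(opening): finger opening in m; the grip force is fixed at half the most; returns when the fingers have stopped.
- sleep(seconds).
- inverse_kinematics(position, orientation): joint angles nearest the present ones, or None.
- capture(name): name is "side" or "top" or "wrist"; returns a dict with "image" (384x512x3 uint8, blue, green, red), "range_z" (384x512 float32, m along the optical axis (not along the pixel's ray), 0 where there is no reading), "intrinsics" (3x3 intrinsics, pixels), "k1" (the pictures are not rectified: a ray, as slopes to the right and down, at radius r is drawn at 1 + k1 r^2 times it, then the intrinsics apply), "R" (3x3) and "t" (3): a world point X has camera coordinates R X + t. Camera axes: x right, y down, z forward; pixel columns grow to the right and rows downward; lengths in m; the calibration is good to about 2 mm. A picture is of the moment at which its call begins.
A pose or a line that the arm cannot do raises PlanningError and nothing moves.
- close_job(): hands the job in, once; it reports no verdict.
Trained networks look in the newest picture that a camera, given by its name, has taken for a name from the list of things; names that differ only in an ending like _2 or _b are one class to them, and where a whole thing is asked for, a point or a joint stands for the part that bears it (a point fixed in the world has none). Each returns a list of dicts, best first, with "conf" (0 to 1); they miss things now and then, are a little off and sometimes report something else, mostly with a low value. They report only what shows in the picture. A call takes as long as a camera call. They do not tell look-alikes from the thing itself.
- spot_in(camera, query): "xy" ([column, row] in pixels, amid what is visible of it).
- silhouettes(camera, query): "region" (384x512 bool, what is visible of it) and "xy" ([column, row] in pixels, amid what is visible of it).
Readings, each from a call of its own:
- current_clock(): time.
- current_joint_pos(): joint angles.
- current_qvel(): joint speeds.
- current_joint_torque(): joint torques, N m.
- current_position(): TCP position.
- current_orientation(): TCP orientation.
- current_force(): force on the tool from outside, world axes, zero at the start.
- current_torque(): the same for the moment, N m.
- current_finger_gap(): finger opening in m.
Only numpy, scipy, OpenCV 4.12 (cv2) and the standard library are available. Lean on these libraries where they do the work, as an engineer would, in place of code of your own. Each camera call takes 0.05 s, during which the arm holds its last target.

## Task

Check the two square bearing sleeves on the stepped gauge pin, one after the other: slide a sleeve along the level pin as far as it will go, draw it off again and set it down in the tray it belongs in. A sleeve that stops against the step where the pin gets thicker is good and goes in the square metal tray; one that slips over the step right up to the flange is worn and goes in the round white dish. Leave the second sleeve lying where it is until the first is sorted, and do not disturb the other things on the table.

Things in the scene. Friction and masses are not known exactly. Their poses are not given: they have to be found in the camera images.
- sleeve_a: Aluminium bearing sleeve, a block 36 x 36 mm and 40 mm long with a round bore through it, lying bore level, a dark groove round it near each end; grip it across y. Origin at the block's centre, on the bore's axis, 18 mm above the table; x along the bore (both ends alike), z up. The two look alike outside; one bore is 16 mm, the other 25 mm, and it is not told which.
- sleeve_b: Aluminium bearing sleeve, a block 36 x 36 mm and 40 mm long with a round bore through it, lying bore level, a dark groove round it near each end; grip it across y. Origin at the block's centre, on the bore's axis, 18 mm above the table; x along the bore (both ends alike), z up. The two look alike outside; one bore is 16 mm, the other 25 mm, and it is not told which.
- gauge: Stepped steel plug gauge, fixed: a level pin 60 mm above the table points along -x (to the robot) from a round flange 38 mm across on a dark block 36 mm wide, 78 mm high; its foot plate, 70 x 70 x 12 mm, starts 8 mm in front of the flange's face and reaches back. Top of all 79 mm. Origin on the table under the flange's front face; z up.
- gauge_tip (a point): Tip of the gauge pin, on its axis, 68 mm in front of the flange; the first 8 mm taper from 7 to 12 mm across, then the thin part, 12 mm across, runs 30 mm to the step. Axes as the gauge's: x along the pin from the tip to the flange, z up.
- gauge_step (a point): Centre of the step, on the pin's axis, 30 mm in front of the flange: here the pin widens from 12 mm to 20 mm across. A sleeve that stops here has its centre 20 mm before this point. Axes as the gauge's.
- gauge_flange (a point): Centre of the flange's front face, on the pin's axis; the thick part of the pin, 20 mm across, is the 30 mm in front of it. A sleeve that comes right up to it has its centre 20 mm before this point. Axes as the gauge's.
- square_tray: Square steel tray for good sleeves, 110 x 110 mm, rim 12 mm high, walls and floor 3 mm thick, fixed. Origin at the centre of its underside, on the table; x and y along its sides.
- round_dish: Round white dish for worn sleeves, 120 mm across at the rim, 108 mm at the foot, 12 mm high, walls and floor 3 mm thick, fixed. Origin at the centre of its underside, on the table.
- objective_can: Small white lens can with a black cap, 34 mm across, 58 mm high, loose; origin at the centre of its underside. A bystander.
- petri_dish: Petri dish, 56 mm across, 14 mm high, loose; origin at the centre of its underside. A bystander.
- cover_glass: Small flat blue and white box of cover glasses, 36 x 36 x 13 mm, loose; origin at the centre of its underside. A bystander.
Mind the look-alikes: they are no part of the job. What is shaped like the sleeve_a but blue is not meant.

How it is judged:
By the outcome, as a careful person would: the job done as asked, in the order asked, and still so for the second after the job is handed in, with the robot touching nothing.
It also fails if it takes over 67 s, if anything falls off the work surface, if the arm or the gripper's body presses on something with over 40 N, if the wrist force passes 120 N, or if a joint passes its speed limit or range.

## Working session

There is one attempt and no reset: what is moved stays moved. The work goes in short steps, each a Python script; the robot and the scene stay as the last script left them, time stands still between calls to the robot, and variables do not carry over. Pictures are saved under pics/ and viewed, and the job is handed in when it is done.

```bash
ls; mkdir -p pics; cat > h.py <<'E'
from bench import *
import numpy as np, cv2
from scipy.spatial.transform import Rotation as Ro
def und(c,px):
    K=np.array(c["intrinsics"]);k=c["k1"]
    px=np.atleast_2d(np.asarray(px,float))
    p=cv2.undistortPoints(px.reshape(-1,1,2),K,np.array([k,0,0,0,0.])).reshape(-1,2)
    return p
def on_plane(c,px,z):
    p=und(c,px);R=np.array(c["R"]);t=np.array(c["t"])
    d=np.c_[p,np.ones(len(p))]@R; o=-R.T@t
    return o+d*((z-o[2])/d[:,2])[:,None]
def deproj(c,px):
    px=np.atleast_2d(np.asarray(px));p=und(c,px);R=np.array(c["R"]);t=np.array(c["t"])
    z=c["range_z"][px[:,1].astype(int),px[:,0].astype(int)]
    return (np.c_[p,np.ones(len(p))]*z[:,None]-t)@R, z
def cloud(c,mask):
    v,u=np.nonzero(mask&(c["range_z"]>0))
    return deproj(c,np.c_[u,v])[0]
E
python3 - <<'E'
from h import *
print(current_clock())
for n in ["side","top"]:
    c=capture(n); cv2.imwrite(f"pics/{n}0.png",c["image"])
    R=np.array(c["R"]);print(n,-R.T@np.array(c["t"]),R[2],c["k1"])
    for q in ["sleeve_a","gauge","square_tray","round_dish","objective_can","petri_dish","cover_glass"]:
        for s in silhouettes(n,q):
            P=cloud(c,s["region"])
            if len(P): print(q,round(s["conf"],2),np.round(s["xy"]),s["region"].sum(),np.round(np.median(P,0),3),np.round(np.percentile(P,2,0),3),np.round(np.percentile(P,98,0),3))
            else: print(q,s["conf"],s["xy"])
E
```

```text
pics
0.0
side [-0.16842707 -0.41900674  0.72885249] [ 0.72594248  0.24228506 -0.64366565] 0.07190867485905511
sleeve_a 0.9 [266. 192.] 409 [ 0.653 -0.155  0.03 ] [ 0.643 -0.176  0.001] [ 0.685 -0.125  0.038]
sleeve_a 0.81 [153. 236.] 591 [0.446 0.014 0.032] [ 0.429 -0.003  0.002] [0.473 0.042 0.038]
sleeve_a 0.58 [203. 248.] 534 [ 0.44  -0.096  0.034] [ 0.428 -0.116  0.   ] [ 0.502 -0.069  0.038]
gauge 0.84 [209. 180.] 961 [ 0.629 -0.041  0.027] [ 0.565 -0.064  0.001] [0.691 0.007 0.079]
gauge 0.34 [303. 190.] 221 [ 0.691 -0.237  0.013] [ 0.678 -0.254  0.002] [ 0.715 -0.219  0.016]
square_tray 0.57 [331. 294.] 3180 [ 0.423 -0.36   0.004] [ 0.36  -0.414  0.001] [ 0.485 -0.303  0.013]
round_dish 0.72 [289. 235.] 1993 [ 0.548 -0.245  0.004] [ 0.49  -0.297  0.   ] [ 0.601 -0.191  0.013]
round_dish 0.41 [331. 293.] 3162 [ 0.423 -0.36   0.004] [ 0.36  -0.414  0.001] [ 0.483 -0.303  0.013]
objective_can 0.56 [266. 264.] 521 [ 0.42  -0.234  0.047] [ 0.414 -0.247  0.005] [ 0.442 -0.217  0.06 ]
objective_can 0.5 [150. 236.] 591 [0.446 0.014 0.032] [ 0.429 -0.002  0.002] [0.474 0.043 0.038]
pet
[... 672 characters left out ...]
129  0.04 ]
gauge 0.8 [201. 152.] 1189 [ 0.638 -0.036  0.018] [ 0.568 -0.058  0.008] [0.685 0.009 0.08 ]
square_tray 0.86 [359. 256.] 2831 [ 0.425 -0.36   0.003] [ 0.368 -0.419 -0.001] [ 0.482 -0.3    0.014]
round_dish 0.95 [304. 194.] 2529 [ 0.548 -0.244  0.004] [ 0.494 -0.297 -0.   ] [ 0.601 -0.189  0.014]
objective_can 0.69 [298. 251.] 230 [ 0.433 -0.228  0.058] [ 0.419 -0.243  0.007] [ 0.449 -0.213  0.061]
objective_can 0.17 [174. 239.] 405 [0.455 0.019 0.036] [0.433 0.    0.006] [0.478 0.041 0.04 ]
petri_dish 0.6 [172. 185.] 444 [0.566 0.046 0.005] [0.543 0.025 0.001] [0.588 0.07  0.009]
cover_glass 0.5 [297. 125.] 305 [ 0.7   -0.232  0.013] [ 0.682 -0.251  0.001] [ 0.718 -0.215  0.017]
```

```bash
python3 - <<'E'
import cv2,numpy as np
a=cv2.imread("pics/top0.png");b=cv2.imread("pics/side0.png")
cv2.imwrite("pics/t0c.png",cv2.resize(a[90:310,140:420],None,fx=2.8,fy=2.7,interpolation=2))
cv2.imwrite("pics/s0c.png",cv2.resize(b[140:330,120:390],None,fx=2.9,fy=2.9,interpolation=2))
E
```

```text
(no output)
```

View pics/t0c.png

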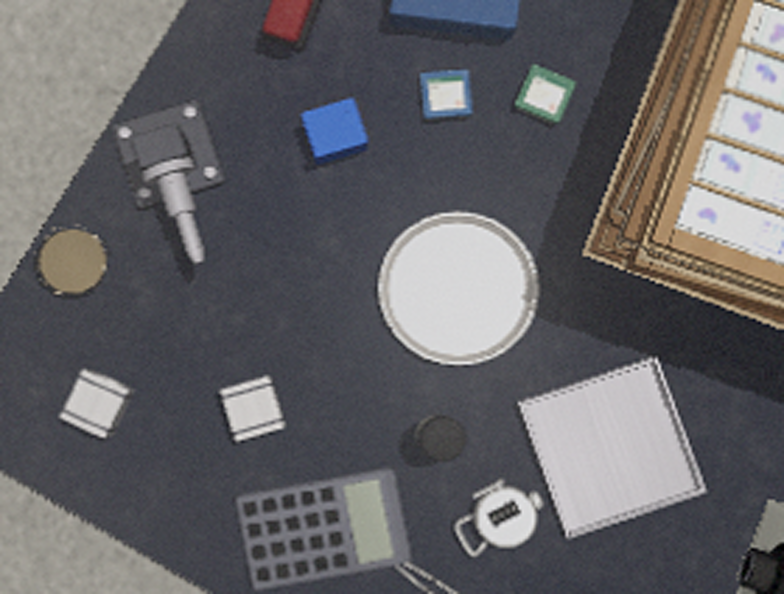

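View pics/s0c.png

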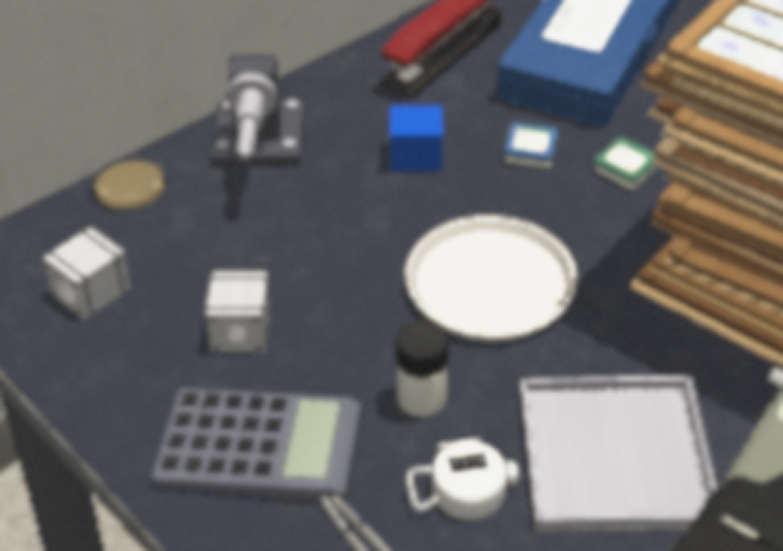

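The two bare aluminium blocks at top px (175,237) and (230,242) have grooves and a visible bore, so they are the sleeves. The block at (258,138) is the blue look-alike. The gauge is at (201,152). Next I'll measure more finely with the wrist camera.

```bash
cat >> h.py <<'E'
def down(yaw): # tool x axis at angle yaw in world xy, z down
    c,s=np.cos(yaw),np.sin(yaw)
    return Ro.from_matrix(np.array([[c,s,0],[s,-c,0],[0,0,-1]])).as_quat()
E
python3 - <<'E'
from h import *
print(Ro.from_quat(current_orientation()).as_matrix().round(3))
c=capture("wrist");R=np.array(c["R"]);print(-R.T@np.array(c["t"]),R[2],c["intrinsics"],c["k1"])
for yaw in (np.pi/2,-np.pi/2):
  for p in ([.45,-.03,.3],[.5,-.03,.3]): print(yaw,p,inverse_kinematics(p,down(yaw)))
E
```

```text
[[ 0.41   0.912 -0.   ]
 [ 0.912 -0.41  -0.   ]
 [-0.    -0.    -1.   ]]
[0.17438696 0.579964   0.38444338] [ 0.26085964 -0.11796621 -0.95814207] [[267.92302507   0.         253.06312867]
 [  0.         267.92302507 193.63530612]
 [  0.           0.           1.        ]] 0.01880596127674309
1.5707963267948966 [0.45, -0.03, 0.3] [-2.19940752e-01  6.94339828e-02  1.69807941e+00 -4.44089210e-16
  1.37407926e+00 -1.79073708e+00]
1.5707963267948966 [0.5, -0.03, 0.3] [-1.97918284e-01  1.48375820e-01  1.60618029e+00 -4.44089210e-16
  1.38703655e+00 -1.76871461e+00]
-1.5707963267948966 [0.45, -0.03, 0.3] [-2.19940752e-01  6.94339828e-02  1.69807941e+00 -4.44089210e-16
  1.37407926e+00  1.35085557e+00]
-1.5707963267948966 [0.5, -0.03, 0.3] [-1.97918284e-01  1.48375820e-01  1.60618029e+00 -4.44089210e-16
  1.38703655e+00  1.37287804e+00]
```

```bash
python3 - <<'E'
from h import *
move_ptp([.46,-.03,.2],down(np.pi/2))
print(current_clock())
c=capture("wrist");R=np.array(c["R"]);print(-R.T@np.array(c["t"]),R[2])
cv2.imwrite("pics/w1.png",c["image"]); import pickle;pickle.dump(c,open("w1.pkl","wb"))
for q in ["sleeve_a","gauge"]:
    for s in silhouettes("wrist",q):
            P=cloud(c,s["region"])
            print(q,round(s["conf"],2),np.round(s["xy"]),s["region"].sum(),np.round(np.median(P,0),3),np.round(np.percentile(P,2,0),3),np.round(np.percentile(P,98,0),3))
            if q=="sleeve_a":
                T=P[(P[:,2]>.03)]; print(len(T),cv2.minAreaRect((T[:,:2]*1000).astype(np.float32)),np.median(T[:,2]))
E
```

```text
3.05
[ 0.38143588 -0.02901747  0.36183792] [ 2.86414030e-01 -2.24040992e-04 -9.58105920e-01]
sleeve_a 0.83 [295. 173.] 1141 [0.451 0.022 0.035] [ 0.43   0.002 -0.   ] [0.474 0.045 0.037]
938 ((453.8401794433594, 23.375720977783203), (36.37656021118164, 40.42684555053711), 65.75450134277344) 0.03566248573292816
sleeve_a 0.64 [205. 168.] 1126 [ 0.449 -0.09   0.036] [ 0.429 -0.111  0.005] [ 0.47  -0.071  0.037]
957 ((451.1902160644531, -92.18671417236328), (40.21812057495117, 37.294403076171875), 17.300189971923828) 0.03572662367632005
sleeve_a 0.6 [171. 320.] 268 [ 0.675 -0.15   0.036] [ 0.667 -0.167  0.033] [ 0.686 -0.127  0.037]
264 ((676.9833374023438, -147.12628173828125), (42.500423431396484, 21.091129302978516), 89.21476745605469) 0.0358706666469259
gauge 0.66 [255. 285.] 1304 [ 0.625 -0.028  0.064] [ 0.56  -0.06   0.001] [0.655 0.003 0.079]
```

View pics/w1.png

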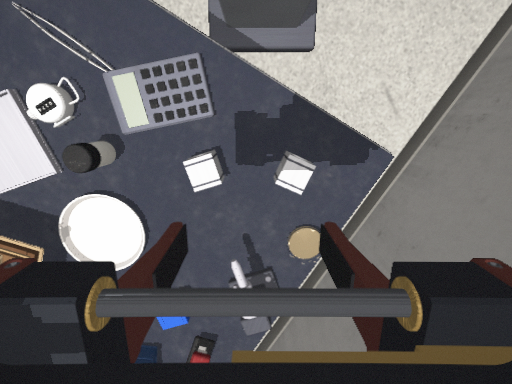

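```bash
python3 - <<'E'
from h import *
import pickle
move_ptp([.69,-.03,.16],down(np.pi/2))
print(current_clock())
c=capture("wrist");R=np.array(c["R"]);print(-R.T@np.array(c["t"]),R[2])
cv2.imwrite("pics/w2.png",c["image"]);pickle.dump(c,open("w2.pkl","wb"))
ss=silhouettes("wrist","gauge")
for s in ss: print(s["conf"],s["xy"],s["region"].sum())
m=np.ones((384,512),bool);P=cloud(c,m)
S=P[(P[:,2]>.05)&(P[:,2]<.1)&(P[:,0]>.5)&(P[:,0]<.72)&(abs(P[:,1]+.03)<.06)]
print(len(S),S.min(0),S.max(0));np.save("S.npy",S)
for a in np.arange(.55,.68,.008):
    q=S[(S[:,0]>a)&(S[:,0]<a+.008)]
    if len(q): print(round(a,3),len(q),q[:,1].min().round(4),q[:,1].max().round(4),q[:,2].max().round(4),q[q[:,2].argmax(),1].round(4))
x=cv2.resize(c["image"][60:300,130:400],None,fx=2.4,fy=2.4,interpolation=2);cv2.imwrite("pics/w2c.png",x)
E
```

```text
4.125
[ 0.61031826 -0.02929136  0.32176224] [ 2.84631375e-01 -3.85227627e-04 -9.58636966e-01]
0.96 [252.6, 139.7] 4755
2808 [ 0.55841736 -0.05771131  0.05016145] [ 0.66061782 -0.00536913  0.08005269]
0.558 89 -0.0576 -0.0469 0.0653 -0.0527
0.566 137 -0.0577 -0.0445 0.0678 -0.0483
0.574 147 -0.0554 -0.0402 0.0673 -0.0468
0.582 147 -0.053 -0.0376 0.0672 -0.0426
0.59 147 -0.0503 -0.0312 0.0709 -0.0409
0.598 202 -0.0507 -0.0285 0.071 -0.04
0.606 222 -0.048 -0.0257 0.0706 -0.0348
0.614 240 -0.0453 -0.0135 0.0765 -0.0232
0.622 323 -0.0485 -0.0113 0.0797 -0.0294
0.63 379 -0.0494 -0.0084 0.0796 -0.033
0.638 349 -0.045 -0.0065 0.0801 -0.0339
0.646 328 -0.0433 -0.0054 0.0795 -0.0367
0.654 98 -0.0397 -0.0183 0.0788 -0.0377
```

View pics/w2c.png

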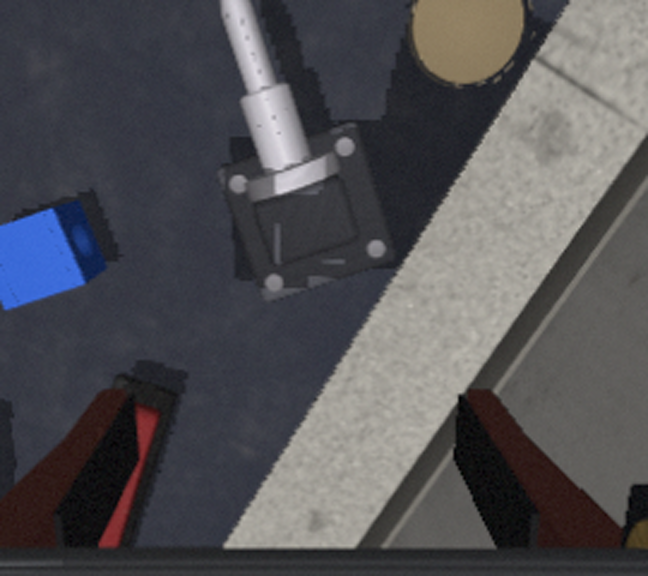

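The wrist view shows the pin, its step at crop (265,93), the flange at (293,178) and the blue look-alike with its bore to the left. I'll fit the pin model to the depth data.

```bash
cat > fit.py <<'E'
from h import *
import pickle
from scipy.optimize import least_squares
def rad(s): # s distance from flange toward tip
    return np.where(s<30,10,np.where(s<60,6,np.interp(s,[60,68],[6,3.5])))
def fit(S,x0):
    P=S*1000
    def res(p,keep=None):
        d=np.array([np.cos(p[2]),np.sin(p[2])]);n=np.array([-d[1],d[0]])
        q=P[:,:2]-p[:2];s=-q@d;l=q@n;h=P[:,2]-p[3]
        e=np.hypot(l,h)-rad(s)
        e=np.where((s>2)&(s<68)&(np.hypot(l,h)<16),e,0)
        return np.r_[e,(p[3]-60)/.05]   # soft height
    r=least_squares(res,x0,loss="soft_l1",f_scale=.7)
    return r
c=pickle.load(open("w2.pkl","rb"))
S=cloud(c,np.ones((384,512),bool))
S=S[(S[:,2]>.045)&(S[:,2]<.075)&(S[:,0]>.5)&(S[:,0]<.66)&(abs(S[:,1]+.03)<.05)]
for s0 in (620,625): 
    r=fit(S,[s0,-33,np.deg2rad(20),60]);print(r.x,np.rad2deg(r.x[2]),r.cost)
    p=r.x;d=np.array([np.cos(p[2]),np.sin(p[2])]);n=np.array([-d[1],d[0]])
    q=S[:,:2]*1000-p[:2];s=-q@d;l=q@n;h=S[:,2]*1000
    for a in range(-4,72,4):
        k=(s>a)&(s<a+4)&(abs(l)<13)
        if k.sum(): print(a,k.sum(),np.percentile(l[k],[2,50,98]).round(1),h[k].max().round(1))
E
python3 fit.py
```

```text
[ 6.23892189e+02 -3.17796748e+01  3.42324888e-01  5.96325467e+01] 19.613771301361087 170.81733820004908
-4 28 [-12.6   9.7  13. ] 75.0
0 101 [-11.2  -0.2   9.4] 73.7
4 95 [-9.6  0.2  9.1] 71.2
8 97 [-9.4  0.2  9.4] 71.0
12 96 [-9.3  0.3  9.2] 70.6
16 99 [-9.2  0.4  9.4] 70.6
20 103 [-9.5  0.4  9.8] 71.0
24 100 [-9.3  0.6  9.5] 70.9
28 73 [-8.4  0.5  8.5] 70.1
32 62 [-5.3  0.4  5.8] 67.5
36 65 [-5.8  0.3  6. ] 66.6
40 64 [-6.2  0.   5.8] 67.2
44 73 [-6.2 -0.2  6.1] 67.3
48 66 [-5.9  0.1  5.8] 66.6
52 70 [-6.  -0.2  5.3] 67.3
56 64 [-5.6 -0.1  5.6] 67.8
60 59 [-5.1  0.3  4.9] 67.0
64 46 [-4.2 -0.1  4.2] 65.3
68 6 [-2.5  1.6  3.5] 63.2
[ 6.23862167e+02 -3.17872545e+01  3.42393332e-01  5.96326059e+01] 19.617692876472873 170.36903950395845
-4 31 [-12.5   8.5  13. ] 75.0
0 99 [-11.2  -0.2   9.4] 73.7
4 95 [-9.6  0.2  9.1] 71.2
8 96 [-9.4  0.1  9.4] 71.0
12 97 [-9.3  0.3  9.2] 70.6
16 98 [-9.2  0.2  9.4] 70.6
20 105 [-9.5  0.4  9.8] 71.0
24 98 [-9.3  0.6  9.5] 70.9
28 73 [-8.4  0.5  8.5] 70.1
32 62 [-5.3  0.4  5.8] 67.5
36 65 [-5.8  0.3  6. ] 66.6
40 64 [-6.2  0.   5.8] 67.2
44 73 [-6.2 -0.2  6.1] 67.3
48 67 [-5.9  0.1  5.8] 66.6
52 69 [-6.  -0.1  5.3] 67.3
56 66 [-5.6 -0.1  5.6] 67.8
60 57 [-5.1  0.3  4.9] 67.0
64 46 [-4.2 -0.1  4.2] 65.3
68 6 [-2.5  1.6  3.5] 63.2
```

Pin fit is good: flange at (623.9,-31.8) mm, yaw 19.6°. I'll pick the sleeve at (451,-92), yaw 17.3°, which is wrist px (205,168). First I'll confirm it in an enlarged crop.

```bash
python3 - <<'E'
import cv2
a=cv2.imread("pics/w1.png")[130:210,170:340];b=cv2.imread("pics/side0.png")[205:275,130:240]
a=cv2.resize(a,(680,320),interpolation=2);b=cv2.resize(b,(440,280),interpolation=2)
b=cv2.copyMakeBorder(b,0,0,0,240,0)
cv2.imwrite("pics/crop.png",cv2.vconcat([a,b]))
E
```

```text
(no output)
```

View pics/crop.png

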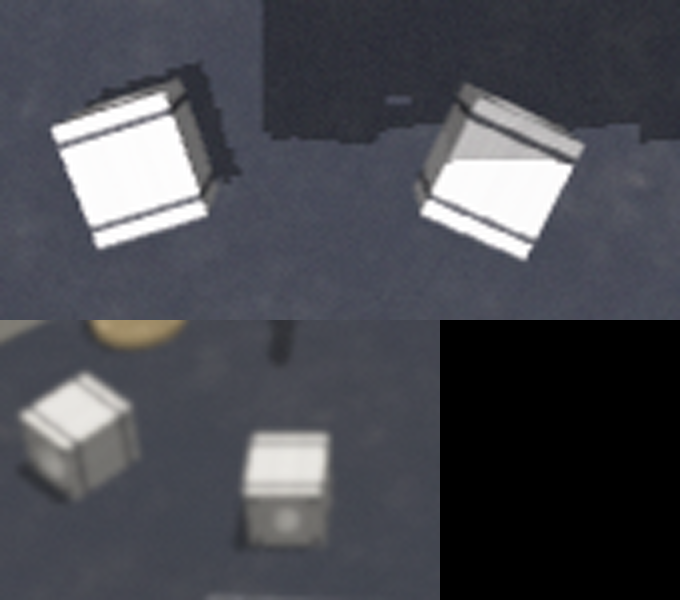

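The crop confirms both are bare aluminium with grooves, bore axes at about +17° and -24°. I'll grip the left one.

```bash
python3 - <<'E'
from h import *
import pickle
q=down(np.deg2rad(107.3))
print(inverse_kinematics([.451,-.092,.12],q))
move_ptp([.451,-.092,.12],q)
print(servo_line([.451,-.092,.004],rate=.15,contact_N=15),current_position())
move_gripper(.02);print("gap",current_finger_gap(),current_force(),current_clock())
servo_line([.451,-.092,.12],rate=.2)
print(current_finger_gap(),current_force(),current_position())
d=np.array([np.cos(.342),np.sin(.342)]);F=np.array([.6239,-.0318])
T=F-d*.068;A=T-d*.050   # sleeve centre 50mm before tip
q2=down(np.deg2rad(109.6))
move_ptp([A[0],A[1],.12],q2)
servo_line([A[0],A[1],.046],rate=.15)
print(current_clock(),current_position())
for n in("wrist","side","top"):
    c=capture(n);pickle.dump(c,open(n+"3.pkl","wb"));cv2.imwrite(f"pics/{n}3.png",c["image"])
E
python3 - <<'E'
import cv2
a=cv2.imread("pics/wrist3.png");b=cv2.imread("pics/side3.png")[130:270,140:280]
cv2.imwrite("pics/m3.png",cv2.hconcat([cv2.resize(a[:, 100:420],(420,504)),cv2.resize(b,(370,504),interpolation=2)]))
E
```

```text
[-3.51483850e-01  2.92263879e-01  1.92354353e+00 -4.44089210e-16
  9.25785243e-01 -2.22422214e+00]
False [ 0.45180382 -0.09212439  0.00430617]
gap 0.035601677423115846 [-0.68580531  0.78497557  0.92460636] 6.9833
0.0357458496111623 [-0.89859825 -0.72292908 -1.3604393 ] [ 0.45035575 -0.09175515  0.11936505]
8.725 [ 0.51213225 -0.07150682  0.04602159]
```

View pics/m3.png

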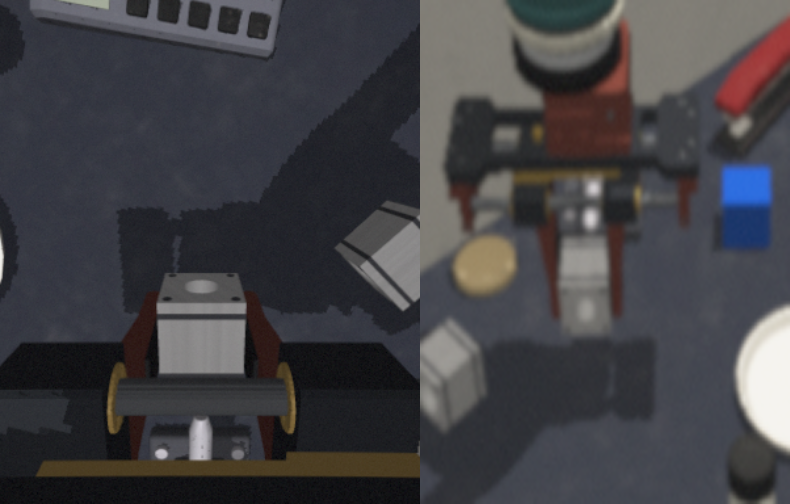

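```bash
python3 - <<'E'
from h import *
import pickle
c=pickle.load(open("wrist3.pkl","rb"))
P=cloud(c,np.ones((384,512),bool))*1000
yaw=.342;d=np.array([np.cos(yaw),np.sin(yaw)]);n=np.array([-d[1],d[0]])
tcp=np.array([512.13,-71.51]);q=P[:,:2]-tcp;s=q@d;l=q@n
k=(abs(l)<25)&(P[:,2]>70)&(P[:,2]<86)&(s>-22)&(s<20)
for a in range(-24,24,4):
    j=k&(s>=a)&(s<a+4)
    if j.sum()>5: print(a,j.sum(),np.percentile(l[j],[1,50,99]).round(2),np.median(P[j,2]).round(2))
print("pin")
for a in range(20,120,5):
    j=(abs(l)<16)&(P[:,2]>56)&(P[:,2]<75)&(s>=a)&(s<a+5)
    if j.sum()>5: print(a,j.sum(),np.percentile(l[j],[1,50,99]).round(2),P[j,2].max().round(1))
g=cv2.cvtColor(c["image"],cv2.COLOR_BGR2GRAY)
cv2.imwrite("pics/z3.png",cv2.resize(c["image"][195:360,180:330],None,fx=4,fy=3.6,interpolation=2))
for n_ in("side","top"):
    c=pickle.load(open(n_+"3.pkl","rb"));P=cloud(c,np.ones((384,512),bool))*1000
    q=P[:,:2]-tcp;s=q@d;l=q@n
    k=(abs(l)<17)&(P[:,2]>50)&(P[:,2]<85)&(s>40)&(s<110);print(n_,k.sum())
E
```

```text
-20 793 [-16.99   0.4   18.37] 77.2
-16 464 [-17.17   0.93  18.55] 77.9
-12 824 [-24.74  -1.23  24.55] 77.83
-8 464 [-17.3    0.92  18.57] 77.73
-4 446 [-17.32   0.38  18.59] 77.79
0 449 [-17.7    0.92  18.58] 77.68
4 445 [-17.82   0.92  18.63] 77.74
8 421 [-17.78  -0.2   18.43] 77.76
12 356 [-17.62   0.36  18.32] 77.74
pin
50 127 [-3.7   0.3   4.94] 66.1
55 130 [-5.05  0.29  5.63] 66.1
60 101 [-5.07  0.28  5.65] 66.5
65 109 [-5.11  0.28  5.69] 66.5
70 76 [-5.17  0.27  5.72] 66.1
75 6 [-5.18  0.27  5.78] 63.1
side 72
top 69
```

View pics/z3.png

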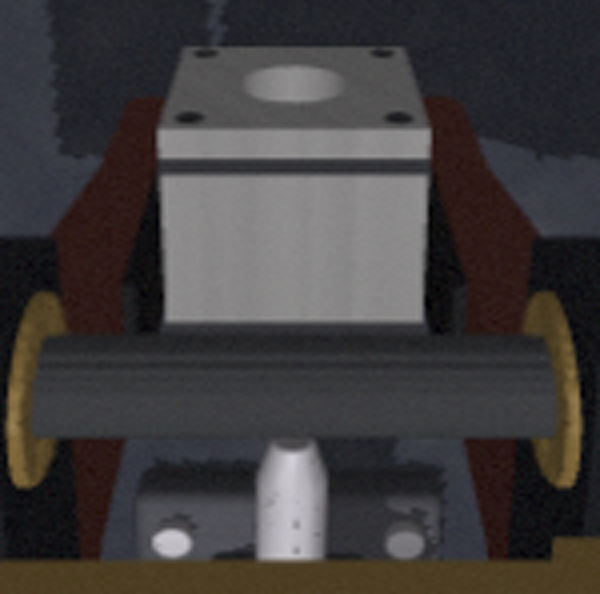

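Relative to the sleeve, the pin is about 0.2 mm off laterally and 0.5 mm off in height, so alignment is good. The bore looks small. I'll slide it on, raised 0.3 mm.

```bash
cat >> h.py <<'E'
d=np.array([np.cos(.342),np.sin(.342),0]);F=np.array([.6239,-.0318,0])
def at(s,z): # s: sleeve centre (assumed at TCP) relative to tip, m along +x gauge
    p=F+d*(s-.068);p[2]=z;return p
def prog(p=None):
    p=np.array(current_position() if p is None else p);r=p-at(0,0)
    return (r@d)*1000,(r@np.array([-d[1],d[0],0]))*1000,p[2]*1000
E
python3 - <<'E'
from h import *
z=.0463
servo_line(at(-.022,z),rate=.08)
print(prog(),current_force())
r=servo_line(at(.052,z),rate=.035,contact_N=8)
print(r,prog(),current_force(),current_torque(),current_finger_gap(),current_clock())
for n in("wrist","side"):
    c=capture(n);cv2.imwrite(f"pics/{n}4.png",c["image"])
a=cv2.imread("pics/wrist4.png");b=cv2.imread("pics/side4.png")[110:250,140:280]
cv2.imwrite("pics/m4.png",cv2.hconcat([cv2.resize(a[:, 100:420],(420,504)),cv2.resize(b,(370,504),interpolation=2)]))
E
```

```text
(np.float64(-21.525782355131437), np.float64(0.11898353495882995), np.float64(46.252186492733635)) [-0.3578981  -0.46293168 -1.36720164]
True (np.float64(17.01905232400086), np.float64(0.3842841890538559), np.float64(45.6708120401351)) [-0.86625713  0.73666864 -1.50625279] [0.02677953 0.02561507 0.00820947] 0.03570019159994638 10.575
```

View pics/m4.png

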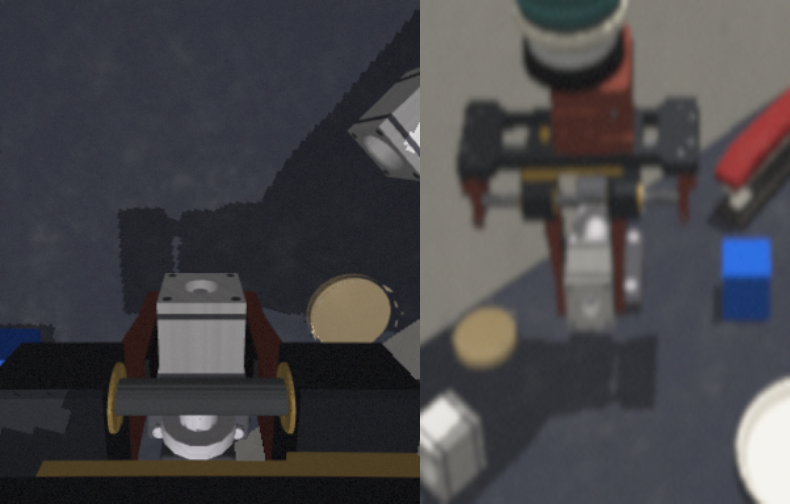

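```bash
python3 - <<'E'
from h import *
z=.0463
r=servo_line(at(.030,z),rate=.02,contact_N=14)
print(r,prog(),current_force(),current_clock())
servo_line(at(-.05,z),rate=.12); print(prog(),current_force(),current_clock())
servo_line(at(-.05,.12),rate=.2)
c=capture("wrist");cv2.imwrite("pics/wrist5.png",c["image"])
P=cloud(c,np.ones((384,512),bool))*1000
t=np.array(current_position())*1000;q=P[:,:2]-t[:2];s=q@d[:2];l=q@np.array([-d[1],d[0]])
k=(abs(l)<25)&(P[:,2]>t[2]+28)&(P[:,2]<t[2]+36)&(s>-25)&(s<22);print(t,np.percentile(s[k],[1,99]),np.percentile(l[k&(s>-8)&(s<8)],[1,99]))
# tray: pose
c=capture("top")
for qn in("square_tray","round_dish"):
    S=silhouettes("top",qn)[0]; P=cloud(c,S["region"]);print(qn,S["conf"],cv2.minAreaRect((P[:,:2]*1000).astype(np.float32)))
    if qn=="round_dish": print(cv2.minEnclosingCircle((P[:,:2]*1000).astype(np.float32)))
E
```

```text
True (np.float64(16.79497993183592), np.float64(1.0398986490999576), np.float64(44.899121925562916)) [ 0.27308854  0.46013301 -1.77840577] 11.0417
(np.float64(-49.181183545530644), np.float64(-0.47180194300694245), np.float64(46.51715693097739)) [-0.1597501  -0.04380264 -1.17080602] 11.7417
[512.32823218 -71.02937    119.05095694] [-18.5948474   16.21656744] [-17.84803951  17.91107484]
square_tray 0.97 ((426.43475341796875, -359.9117431640625), (109.60528564453125, 114.019775390625), 19.253984451293945)
round_dish 0.8 ((547.1712646484375, -244.49783325195312), (116.00769805908203, 119.50544738769531), 0.4015308916568756)
((548.2275390625, -243.698974609375), 61.24399948120117)
```

It stops at the step, 16.8–17 mm past the tip against 18 expected (the flange would be 48), so this one is good. It goes in the square tray.

```bash
python3 - <<'E'
from h import *
q=down(np.deg2rad(109.3));x,y=.4262,-.360
move_ptp([x,y,.12],q)
servo_line([x,y,.03],rate=.2)
print(servo_line([x,y,.0075],rate=.06,contact_N=6),current_position(),current_clock())
move_gripper(.052)
servo_line([x,y,.12],rate=.25)
print(current_clock(),current_force())
c=capture("wrist");cv2.imwrite("pics/wrist6.png",c["image"])
c=capture("top");cv2.imwrite("pics/top6.png",c["image"])
q=down(np.deg2rad(-24.25+90))
print(inverse_kinematics([.4535,.0234,.12],q))
E
```

```text
True [ 0.42620606 -0.36004836  0.00695656] 14.65
15.7333 [ 0.42406818  1.22240244 -1.00335932]
[-1.00762908e-01  2.84493920e-01  1.93616785e+00 -4.44089210e-16
  9.20930889e-01 -1.24831689e+00]
```

View pics/wrist6.png

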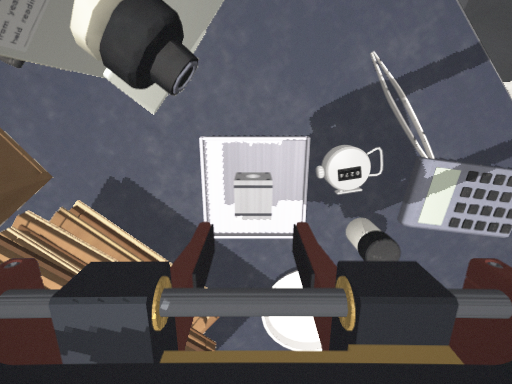

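The sleeve sits flat in the tray at (253,195). Next is the second sleeve.

```bash
python3 - <<'E'
from h import *
import pickle
q=down(np.deg2rad(65.75));x,y=.4535,.0232
move_ptp([x,y,.12],q); move_gripper(.08)
print(servo_line([x,y,.004],rate=.15,contact_N=15),current_position())
move_gripper(.02);print("gap",current_finger_gap(),current_clock())
servo_line([x,y,.12],rate=.2)
q2=down(np.deg2rad(109.6))
move_ptp(at(-.05,.12),q2);servo_line(at(-.05,.0463),rate=.15)
print(current_clock(),prog(),current_finger_gap())
c=capture("wrist");cv2.imwrite("pics/wrist7.png",c["image"])
P=cloud(c,np.ones((384,512),bool))*1000
t=np.array(current_position())*1000;v=P[:,:2]-t[:2];s=v@d[:2];l=v@np.array([-d[1],d[0]])
for a in range(-20,16,6):
    k=(abs(l)<23)&(P[:,2]>t[2]+28)&(P[:,2]<t[2]+36)&(s>a)&(s<a+6)
    if k.sum()>5: print(a,k.sum(),np.percentile(l[k],[1,99]).round(2),np.median(P[k,2]).round(2))
for a in range(48,75,6):
    j=(abs(l)<16)&(P[:,2]>56)&(P[:,2]<75)&(s>=a)&(s<a+6)
    if j.sum()>5: print(a,j.sum(),np.percentile(l[j],[1,99]).round(2),P[j,2].max().round(1))
cv2.imwrite("pics/z7.png",cv2.resize(c["image"][195:360,180:330],None,fx=4,fy=3.6,interpolation=2))
E
```

```text
False [0.45395779 0.02320543 0.00441667]
gap 0.035951332833915654 19.575
21.8417 (np.float64(-49.84042550219843), np.float64(0.23421508557481788), np.float64(46.563291411719725)) 0.03594394188405389
-20 816 [-16.68  18.81] 78.12
-14 810 [-22.26  22.28] 78.28
-8 675 [-16.87  18.9 ] 78.15
-2 664 [-16.93  18.96] 78.24
4 615 [-17.27  18.92] 78.24
10 527 [-17.19  18.71] 78.23
48 108 [-3.9   4.71] 65.5
54 154 [-5.34  6.09] 66.6
60 135 [-5.42  6.14] 66.4
66 125 [-5.47  6.2 ] 66.5
72 57 [-5.53  6.25] 66.1
```

View pics/z7.png

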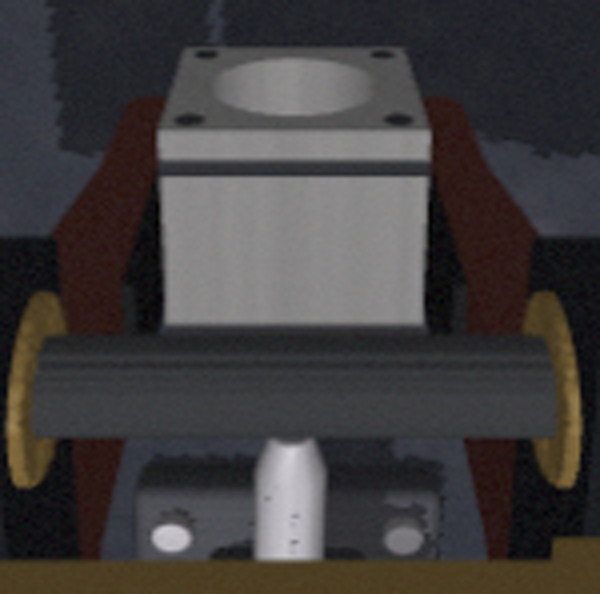

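The bore is clearly larger here. The offset is about 0.5 mm laterally, within the 2.5 mm clearance. I'll slide it on with a small correction.

```bash
python3 - <<'E'
from h import *
z=.0463;n=np.array([-d[1],d[0],0])*-.0004
servo_line(at(-.022,z)+n,rate=.08)
r=servo_line(at(.055,z)+n,rate=.035,contact_N=8)
print(r,prog(),current_force(),current_finger_gap(),current_clock())
for k in("wrist","side"):
    c=capture(k);cv2.imwrite(f"pics/{k}8.png",c["image"])
a=cv2.imread("pics/wrist8.png");b=cv2.imread("pics/side8.png")[110:250,140:280]
cv2.imwrite("pics/m8.png",cv2.hconcat([cv2.resize(a[:, 100:420],(420,504)),cv2.resize(b,(370,504),interpolation=2)]))
E
```

```text
True (np.float64(46.4359457337628), np.float64(-0.03585673394003818), np.float64(45.659293412657135)) [-0.00870819  0.2426542  -1.57363132] 0.03581490638705939 24.1583
```

View pics/m8.png

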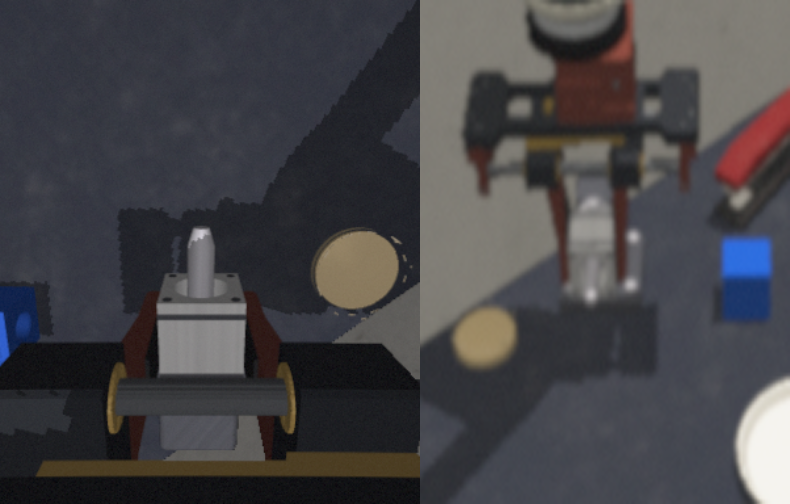

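```bash
python3 - <<'E'
from h import *
z=.0463;n=np.array([-d[1],d[0],0])*-.0004
r=servo_line(at(.056,z)+n,rate=.02,contact_N=14)
print(r,prog(),current_force(),current_clock())
servo_line(at(-.05,z)+n,rate=.12);print(prog(),current_force(),current_finger_gap())
servo_line(at(-.05,.12),rate=.2)
q=down(np.deg2rad(109.6));x,y=.5478,-.2442
move_ptp([x,y,.12],q)
servo_line([x,y,.03],rate=.2)
print(servo_line([x,y,.0075],rate=.06,contact_N=6),current_position(),current_clock())
move_gripper(.052)
servo_line([x,y,.15],rate=.25)
c=capture("wrist");cv2.imwrite("pics/wrist9.png",c["image"])
move_ptp([.40,.15,.25],down(np.pi/2))
c=capture("top");cv2.imwrite("pics/top9.png",cv2.resize(c["image"][90:310,140:420],None,fx=2.8,fy=2.7,interpolation=2))
for qn in ["sleeve_a","objective_can","petri_dish","cover_glass"]:
    for s in silhouettes("top",qn):
        P=cloud(c,s["region"]);print(qn,round(s["conf"],2),np.round(s["xy"]),np.round(np.median(P,0),3))
print(current_clock())
E
```

```text
True (np.float64(46.26163049106995), np.float64(0.6198305289529901), np.float64(44.781083495242015)) [ 1.20399658  0.31268251 -0.95026747] 24.5833
(np.float64(-48.99756764154014), np.float64(-0.8747992694074969), np.float64(46.499379226294785)) [-0.18367185 -0.12154747 -0.49939045] 0.03603027318325918
True [ 0.54780189 -0.24422317  0.00697616] 27.825
sleeve_a 0.89 [255. 137.] [ 0.666 -0.148  0.036]
sleeve_a 0.62 [358. 252.] [ 0.427 -0.357  0.039]
sleeve_a 0.57 [301. 194.] [ 0.549 -0.242  0.039]
objective_can 0.66 [300. 251.] [ 0.433 -0.228  0.058]
petri_dish 0.65 [169. 186.] [0.566 0.046 0.005]
cover_glass 0.61 [296. 126.] [ 0.7   -0.233  0.014]
30.925
```

View pics/top9.png

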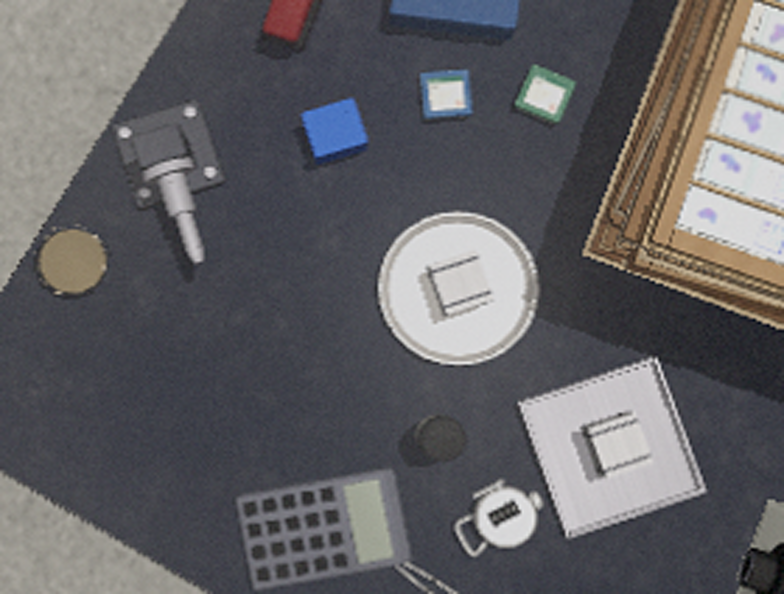

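View pics/wrist9.png

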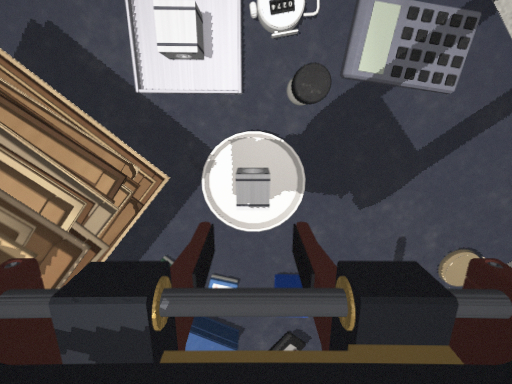

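Both sleeves lie flat, one in the dish at crop (460,285) and one in the tray at (617,443). The bystanders have not moved. I'm handing the job in.

```bash
python3 -c "
from bench import *
print(close_job())"
```

```text
the job is handed in; nothing more can be done
None
```

Both sleeves are gauged and sorted, and the job was handed in at about 31 s of the 67 s allowed.

| Sleeve (start position) | Bore seen | Where it stopped (centre past the pin tip) | Result | Placed in |
|---|---|---|---|---|
| First, at about (0.451, -0.092) | small | 17 mm; 18 mm expected at the step | good | square metal tray |
| Second, at about (0.454, 0.023) | large | 46.4 mm; 48 mm expected at the flange | worn | round white dish |

- **Stops:** each sleeve stopped at the same place on a second, firmer push. Both stops came 1 to 2 mm short of the nominal figure, about what the camera calibration allows. The two possible stops are 30 mm apart, so this does not affect the sorting.
- **Order:** the second sleeve stayed where it lay until the first was in its tray.
- **Final pictures:** both sleeves lie flat near the middle of their trays, and the arm is clear of everything. The lens can, petri dish, cover-glass box and blue look-alike are where they started, to within about 2 mm.

No check failed. The network did once more report the blue block as a sleeve; I ignored it because of its colour.

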